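# Turn the bronze figure to the pointer

## Task

On the bench stand two sculptor's turntables. Push a peg of the one that carries the small dark bronze seated figure round until its red peg lines up with the brass pointer on its base, then leave it standing there untouched. Do not turn the other turntable, the one with the clay pot.

Things in the scene. Friction and masses are not known exactly. Their poses are not given: they have to be found in the camera images.
- stand: fixed steel foot (160 mm across) of the turntable with the bronze figure. Origin: on its turning axis at the work surface, z up; x points from the axis to the brass pointer, a level cone just outside the disc, tip 106 mm from the axis, the arm behind it ending at 142 mm, top 60 mm above the surface. The pointer faces anywhere in the half away from the robot.
- wheel (a joint): angle (rad) of the wooden disc with the figure, anticlockwise from above; 0 or whole turns = red peg at the pointer. Starts 1.2 to 5.08; no stops. A light drag, 0.7 N at a peg, stops it at once when not pushed. Disc: 200 mm across, top 55 mm above the surface. At its centre is fixed the dark figure, 60 mm wide, its top 125 mm above the surface, facing the red peg.
- red_peg (a point): centre of the top of the red peg on the disc with the figure, 85 mm from the axis, 100 mm above the work surface; a red line on the disc leads to it. The peg is upright, round, 16 mm thick, 45 mm tall. Two like pegs of brown wood stand 120 degrees to either side of it on the same circle; any of the three may be pushed.
- pot_peg (a point): centre of the top of the red peg on the other turntable: same build and pointer, but with a reddish clay pot (55 mm tall, 68 mm wide) instead of the figure. Its axis is at least 300 mm from the first one's. It turns as easily and must not be turned.
Not all that is in view belongs to the job. What is shaped like the stand but pink is not meant.

How it is judged:
At the end, for the whole second after the job is handed in: The red peg of the turntable with the bronze figure stands within 15 mm (about 10 degrees) to either side of the line from the turning axis to the brass pointer, on the pointer's side, and the disc is at rest (x of red_peg in the frame of stand above 0.05 m and y of red_peg in the frame of stand between -0.0152 and 0.0152 m and velocity of joint wheel between -0.1 and 0.1 rad/s); the robot touches nothing.
It fails at once if the turntable with the clay pot is turned (its red peg moves more than 15 mm) (distance of pot_peg from where it was at the start of the episode above 0.015 m).
It also fails if it takes over 35 s, if anything falls off the work surface, if the arm or the gripper's body presses on something with over 40 N, if the wrist force passes 120 N, or if a joint passes its speed limit or range.

## Robot

A 7-joint arm with a two-finger parallel gripper is mounted at the origin on the work surface. World frame = base frame: x ahead of the robot, y to its left, z up, the work surface at z = 0. Lengths are in m, angles in rad, forces in N, time in s.
With the tool pointing down it reaches from about 0.425 to 0.925 m from the base axis. Payload 6.8 kg.
Tool frame: the origin (TCP) lies between the finger pads; the fingertips stand 22 mm ahead of it and the grasp point (between the pads) lies 3 mm ahead of it (bot.tip_reach is the distance from the TCP to the fingertips, in m); z points along the fingers, x is the direction in which the jaws open and shut, and the axes are right-handed (so a half turn about z gives the same grasp; the last joint's range is limited). The gripper opens to 85 mm and grips with 20 to 120 N. Pads are 22 mm wide; open, the fingers measure 114 mm over their backs; the gripper's body (76 mm by 85 mm) begins 54 mm behind the grasp point. The pads swing forward as they close: fully open they stand 13 mm farther back than shut.
Start: joints at [-1.275, 0.477, 0.022, 1.555, -0.011, 1.109, -0.083], TCP at [0.265, 0.621, 0.253] pointing down, gripper open.
Joint ranges: [-2.96, 2.96], [-0.34, 2.1], [-1.41, 1.46], [0.24, 2.44], [-1.37, 4.51], [0.17, 1.92], [-2.96, 2.96]. Speed limits (rad/s): [2.39, 2.39, 3.14, 3.14, 3.14, 3.14, 3.14].

## Interface

Orientations are given as a unit quaternion [w, x, y, z].
In Python, from station import bot gives the robot as it stands.
- The arm moves only by the tool step_arm, never from a script. Its argument "targets" is a list of rows, each a list of 5 numbers: the shift along the tool's x, y, z in mm, then the turn about the tool's z in degrees, then the closure, from 0 (fully open) to 1 (shut). In form: [[dx, dy, dz, spin, jaw], ...]. A call has 1 to 20 rows; each row is the pose to reach, as a shift and turn from the pose commanded when the call began, along the tool's axes at that moment; what a row does not reach only later rows make up. A row lasts 1/12 s, in which the tool goes at most 41.7 mm and 7.16 degrees, less where a joint would pass 70% of its speed; a pose out of reach is approached as far as the arm can. A call with a gripper value outside its range is refused whole. The fingers move at their own pace and stop on an object; "newtons" is the grip in N (left out, the last holds). Time passes only in rows, so rows that repeat a pose let the fingers close. It gives the time, the measured TCP pose, the force and the opening at its end, in the units of the state.
- bot.get_obs(): the state, without advancing time (a new reading comes with each control period).
- bot.read_camera(name): name is "scene" or "side" or "wrist"; returns a dict with "frame" (480x640x3 uint8, red, green, blue), "z_map" (480x640 float32, m along the optical axis (not along the pixel's ray), 0 where there is no reading), "fov_y" (degrees; the focal length in pixels is half the picture's height over the tangent of half this angle, whatever the lens; pixels are square), "cx", "cy" (the principal point, pixels), "R" (3x3) and "t" (3): a world point X has camera coordinates R X + t. Camera axes: x right, y down, z forward; pixel columns grow to the right and rows downward; lengths in m; the calibration is good to about 2 mm. A picture is of the moment at which its call begins.
- bot.hand_in(): hands the job in, once; it reports no verdict.
The state is a dict: "t": time; "q": joint angles; "joint_vel": joint speeds; "joint_torque": joint torques, N m; "eef_pos": TCP position; "tool_rot": TCP orientation; "contact_force": force on the tool from outside, world axes, zero at the start; "torque": the same for the moment, N m; "gripper_width": opening from 0.0 (shut) to 1.0 (fully open).
Only numpy, scipy, OpenCV 4.12 (cv2) and the standard library are available. Lean on these libraries where they do the work, as an engineer would, in place of code of your own. Each camera call takes 0.05 s, during which the arm holds its last target.

## Working session

There is one attempt and no reset: what is moved stays moved. The work goes in short steps, Python scripts to look and compute and a tool call to move; the robot and the scene stay as the last step left them, time stands still between calls to the robot, and variables do not carry over. Pictures are saved under pics/ and viewed, and the job is handed in when it is done.

Besides the shell and the picture viewer there is one more tool, called after "Request:" by a JSON object that holds its "fn" and its "kwargs", one argument or row to a line. step_arm: Moves the arm, as the interface text tells. Its arguments: {"type":"object","properties":{"targets":{"type":"array"},"newtons":{"type":"number"}},"required":["targets"]}

```bash
mkdir -p pics
cat > h.py <<'E'
import numpy as np, cv2
from station import bot
def cam(n):
    c=bot.read_camera(n); c['f']=240/np.tan(np.radians(c['fov_y'])/2); return c
def save(c,n): cv2.imwrite('pics/'+n,c['frame'][:,:,::-1])
def ray(c,u,v,z):
    R=np.array(c['R']);t=np.array(c['t']);o=-R.T@t
    d=R.T@np.array([(u-c['cx'])/c['f'],(v-c['cy'])/c['f'],1]); return o+d*(z-o[2])/d[2]
def pts(c):
    v,u=np.mgrid[:480,:640];z=c['z_map']
    P=np.stack([(u-c['cx'])/c['f']*z,(v-c['cy'])/c['f']*z,z],-1)
    W=(P-np.array(c['t']))@np.array(c['R']); W[z==0]=np.nan; return W
E
python3 - <<'E'
from h import *
for n in['scene','side','wrist']:
    c=cam(n);save(c,n+'0.png');print(n,-np.array(c['R']).T@c['t'])
print(bot.get_obs())
E
```

```text
scene [ 0.87338048 -0.2571935   0.7721848 ]
side [ 0.31970376 -0.71075769  0.60853781]
wrist [0.18894035 0.65389229 0.37286624]
{'t': 0.15, 'q': array([-1.27510834,  0.47766835,  0.02236129,  1.55619641, -0.01150251,
        1.10931502, -0.08313217]), 'joint_vel': array([-1.52128125e-04, -2.56460513e-03,  4.64352792e-05, -1.68535740e-03,
        1.01320590e-04,  1.10545980e-03, -4.05203860e-04]), 'joint_torque': array([ 2.53393337e-03, -5.96925688e+01,  1.61005765e+00, -2.81492651e+01,
        1.26177643e-02,  6.57078825e-03, -2.13137582e-05]), 'eef_pos': array([0.26505581, 0.62032406, 0.25252214]), 'tool_rot': array([ 4.45981231e-04,  8.34544700e-01,  5.50939753e-01, -5.77135771e-04]), 'contact_force': array([ 0.07730349, -0.50741711,  0.12891378]), 'torque': array([-0.03150461, -0.01310603, -0.014391  ]), 'gripper_width': 0.9983196171825734}
```

View pics/scene0.png

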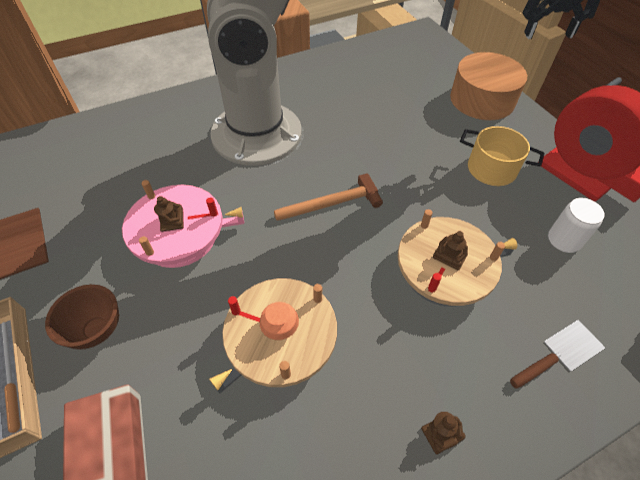

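View pics/side0.png

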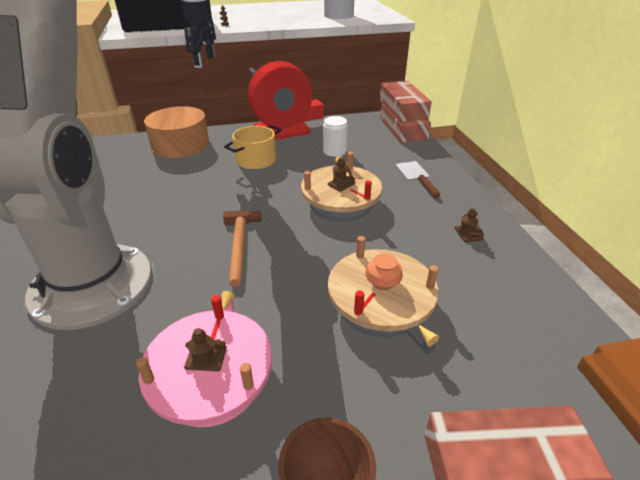

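View pics/wrist0.png

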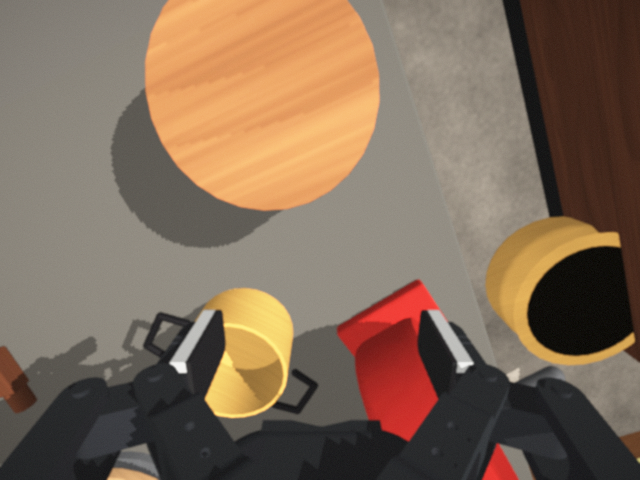

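Candidates in the scene view:
- Pink disc with a figure at (172,222): excluded because it is pink.
- Wooden disc with the clay pot at (280,328): must not be turned.
- Wooden disc with the dark figure at (450,260): the one meant.
- Loose figure at (443,430): no turntable.

I'll confirm with an enlarged crop and measure.

Run:
```python
from h import *
c=cam('scene');f=c['frame']
crop=cv2.resize(f[195:315,385:545],None,fx=5,fy=5,interpolation=cv2.INTER_CUBIC);cv2.imwrite('pics/crop1.png',crop[:,:,::-1])
W=pts(c);hsv=cv2.cvtColor(f,cv2.COLOR_RGB2HSV)
reg=np.zeros((480,640),bool);reg[195:315,385:545]=1
# disc top
m=reg&(abs(W[...,2]-.055)<.004)
ct=max(cv2.findContours(m.astype(np.uint8),cv2.RETR_EXTERNAL,cv2.CHAIN_APPROX_NONE)[0],key=cv2.contourArea)
(ex,ey),_,_=cv2.fitEllipse(ct);P=np.array([ray(c,*p[0],.055)[:2] for p in ct])
from scipy.optimize import least_squares
r=least_squares(lambda q:np.hypot(P[:,0]-q[0],P[:,1]-q[1])-q[2],[*P.mean(0),.1],loss='soft_l1',f_scale=.002)
print('axis,r',r.x); A=r.x[:2]
# peg tops / pointer
m=reg&(W[...,2]>.093)&(W[...,2]<.106)
n,l,s,ce=cv2.connectedComponentsWithStats(m.astype(np.uint8))
for i in range(1,n):
    if s[i,4]>8:
        p=np.nanmean(W[l==i],0);d=p[:2]-A
        print(s[i,4],ce[i],p,np.hypot(*d),np.degrees(np.arctan2(d[1],d[0])),f[l==i].mean(0))
dd=np.hypot(W[...,0]-A[0],W[...,1]-A[1])
m=reg&(dd>.104)&(dd<.15)&(W[...,2]>.03)&(W[...,2]<.07)
n,l,s,ce=cv2.connectedComponentsWithStats(m.astype(np.uint8))
for i in range(1,n):
    if s[i,4]>8:
        p=np.nanmean(W[l==i],0);d=p[:2]-A
        print('ptr',s[i,4],ce[i],p,np.hypot(*d),np.degrees(np.arctan2(d[1],d[0])),f[l==i].mean(0))
# heights of other obstacles: pots
```

```text
axis,r [0.56563353 0.18326217 0.09842235]
55 [427.81818182 213.45454545] [0.48087349 0.18188966 0.09831109] 0.08477115552378114 -179.07229264855118 [172.43636364 119.85454545  81.70909091]
213 [455.35680751 244.15023474] [0.56546976 0.18489005 0.09879511] 0.0016360990622165674 95.74505449491605 [84.72300469 61.4600939  43.71361502]
63 [500.22222222 246.06349206] [0.60701742 0.25717026 0.0990815 ] 0.08470556174639833 60.75391570638735 [175.33333333 122.06349206  82.85714286]
69 [436.4057971  277.52173913] [0.60909853 0.11026913 0.09901589] 0.08495404249076288 -59.227569973063034 [193.75362319  52.08695652  47.31884058]
ptr 141 [510.41843972 245.45390071] [0.59588164 0.31363832 0.05046042] 0.13383903966785468 76.93809852924552 [166.82269504 137.09219858  86.5106383 ]
```

View pics/crop1.png

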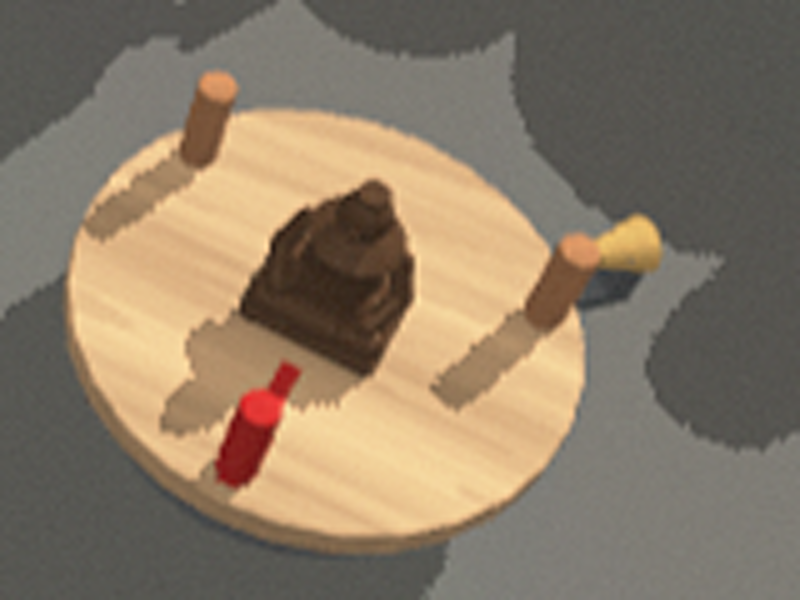

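The crop shows the wooden disc with the dark figure. The red peg top is at crop (262,408), the brown pegs at (217,88) and (578,250), and the brass pointer at (630,245), partly hidden by a brown peg. Radii of 85 mm and heights of 99 mm match the spec. Next I'll check the pointer angle from the side view and the heights along the path.

Run:
```python
from h import *
A=np.array([.5657,.1833])
for n in['scene','side']:
    c=cam(n);f=c['frame'];W=pts(c)
    d=np.hypot(W[...,0]-A[0],W[...,1]-A[1])
    for a,b,z0 in[(.104,.118,.035),(.118,.13,.035),(.13,.145,.035),(.1,.15,.056)]:
        m=(d>a)&(d<b)&(W[...,2]>z0)&(W[...,2]<.066)
        p=W[m]
        if len(p)>3:
            q=p.mean(0);print(n,a,len(p),q,np.degrees(np.arctan2(q[1]-A[1],q[0]-A[0])),p[:,2].max())
    for P in [(a,.62) for a in[]]:pass
    s=np.array([.265,.62]);e=np.array([.573,.098]);u=(e-s)/np.hypot(*(e-s))
    r=W[...,:2]-s;al=r@u;pe=r@np.array([-u[1],u[0]])
    m=(al>-.05)&(al<.65)&(abs(pe)<.08)
    for k in np.arange(-.05,.65,.1):
        mm=m&(al>k)&(al<k+.1)
        if mm.any():print(n,round(k,2),'max z',W[...,2][mm].max())
    save(c,n+'1.png') 
    if n=='side': cv2.imwrite('pics/crop2.png',cv2.resize(f[130:220,290:400],None,fx=6,fy=6,interpolation=cv2.INTER_CUBIC)[:,:,::-1])
q=[W for W in[0]]
print(bot.get_obs()['t'],bot.tip_reach)
```

```text
scene 0.118 36 [0.59354111 0.30594665 0.05230119] 77.21045309075072 0.056824267345058056
scene 0.13 93 [0.59644818 0.31655429 0.05196735] 77.00653251730054 0.060766200384438335
scene 0.1 37 [0.59363501 0.3169069  0.05767271] 78.19051792468518 0.060766200384438335
scene -0.05 max z 0.3343933909897582
scene 0.05 max z 0.32959876468064553
scene 0.15 max z 0.08354033050539095
scene 0.25 max z 0.0054115709846041275
scene 0.35 max z 0.05857436031933091
scene 0.45 max z 0.1283152701190471
scene 0.55 max z 0.10252050388400066
side 0.104 4 [0.5151632  0.09679584 0.05108409] -120.29400001549318 0.055182163093974466
side 0.13 17 [0.58757376 0.31874198 0.05454045] 80.82599166324262 0.060155681496545224
side 0.1 34 [0.536984   0.1534907  0.05714285] -133.92979725946967 0.060155681496545224
side -0.05 max z 0.40919582576032315
side 0.05 max z 0.3478409812131721
side 0.15 max z 0.08321466917955005
side 0.25 max z 0.08168137907272477
side 0.35 max z 0.05822734671928962
side 0.45 max z 0.126601058341195
side 0.55 max z 0.10247176728236833
0.3 0.022
```

View pics/crop2.png

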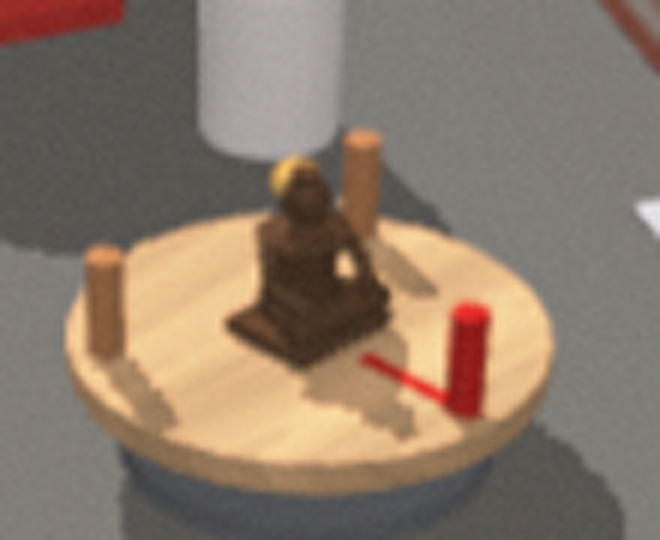

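Request:
{"fn": "step_arm", "kwargs": {
  "targets": [
    [-359,488,0,62,1],
    [-359,488,0,62,1],
    [-359,488,0,62,1],
    [-359,488,0,62,1],
    [-359,488,0,62,1],
    [-359,488,0,62,1],
    [-359,488,0,62,1],
    [-359,488,0,62,1],
    [-359,488,0,62,1],
    [-359,488,0,62,1],
    [-359,488,0,62,1],
    [-359,488,0,62,1],
    [-359,488,0,62,1],
    [-359,488,0,62,1],
    [-359,488,0,62,1],
    [-359,488,0,62,1],
    [-359,488,0,62,1],
    [-359,488,0,62,1],
    [-359,488,0,62,1],
    [-359,488,0,62,1]
  ],
  "newtons": 40
}}

```text
t: 1.97
eef_pos: [0.5723, 0.1007, 0.2532]
tool_rot: [-0.0, 0.999, 0.044, -0.0]
contact_force: [0.5, -0.7, -0.2]
gripper_width: -0.002
```

```bash
cat >> h.py <<'E'
def meas(c,box=(195,315,385,545)):
    A=np.array([.5657,.1833]);W=pts(c);f=c['frame'].astype(int)
    d=np.hypot(W[...,0]-A[0],W[...,1]-A[1])
    red=(f[...,0]>110)&(f[...,0]-f[...,1]>80)&(W[...,2]>.07)&(W[...,2]<.106)&(d<.1)
    br=(d>.07)&(d<.1)&(W[...,2]>.07)&(W[...,2]<.106)
    p=W[red&(W[...,2]>.093)]
    if len(p): q=p.mean(0);print('red top',len(p),q,np.hypot(*(q[:2]-A)),np.degrees(np.arctan2(*(q[:2]-A)[::-1])))
    y=(f[...,0]-f[...,2]>55)&(d>.104)&(d<.15)&(W[...,2]>.03)&(W[...,2]<.066)
    p=W[y]
    for a,b in[(.104,.12),(.12,.135),(.135,.15)]:
        p=W[y&(d>a)&(d<b)]
        if len(p)>3: q=p.mean(0);print('ptr',len(p),q,np.degrees(np.arctan2(*(q[:2]-A)[::-1])))
def tool():
    from scipy.spatial.transform import Rotation as Ro
    o=bot.get_obs();w=o['tool_rot'];R=Ro.from_quat([w[1],w[2],w[3],w[0]]).as_matrix();p=o['eef_pos']
    A=np.array([.5657,.1833]);d=p[:2]-A
    print('t',o['t'],'p',p,'xang',np.degrees(np.arctan2(R[1,0],R[0,0])),'theta',np.degrees(np.arctan2(d[1],d[0])),'r',np.hypot(*d),'F',o['contact_force'],'q',o['q'].round(2),'gw',o['gripper_width'])
    return p,R
E
python3 - <<'E'
from h import *
tool();c=cam('wrist');save(c,'wrist2.png');meas(c)
c=cam('scene');save(c,'scene2.png')
E
```

```text
t 1.9667 p [0.57227816 0.10070133 0.25318558] xang 5.02892272654427 theta -85.44657347050355 r 0.08286020022276018 F [ 0.52634655 -0.73205653 -0.23427998] q [-0.63  0.34  0.44  1.81 -0.17  1.03 -0.03] gw -0.0015564702053280995
red top 286 [0.60780831 0.1121119  0.09933902] 0.08270946368538777 -59.39535435258318
```

View pics/wrist2.png

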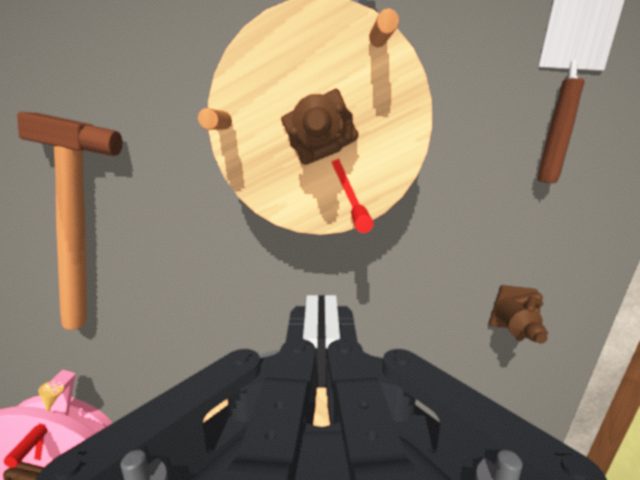

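View pics/scene2.png

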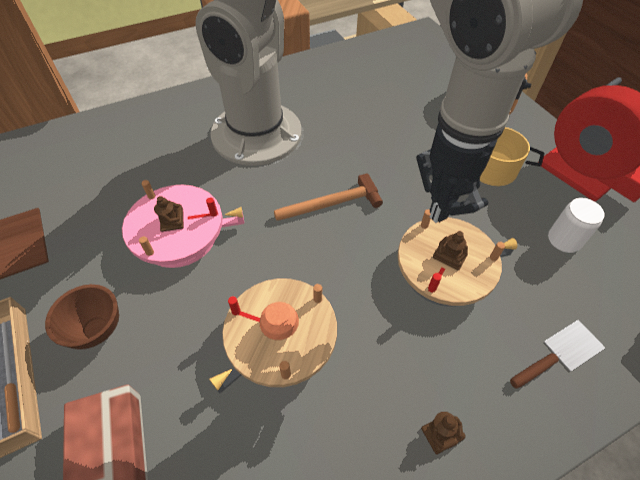

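Request:
{"fn": "step_arm", "kwargs": {
  "targets": [
    [0,0,35,0,1],
    [0,0,70,0,1],
    [0,0,105,0,1],
    [0,0,135,0,1],
    [0,0,153,0,1],
    [0,0,153,0,1],
    [0,0,153,0,1]
  ]
}}

```text
t: 2.65
eef_pos: [0.5724, 0.0992, 0.0999]
tool_rot: [0.0, 0.999, 0.043, -0.001]
contact_force: [0.7, 0.1, 0.3]
gripper_width: -0.001
```

Run:
```python
from h import *
p,R=tool();c=cam('side');save(c,'side3.png');meas(c)
cv2.imwrite('pics/crop3.png',cv2.resize(c['frame'][100:240,260:440],None,fx=4,fy=4)[:,:,::-1])
```

```text
t 2.65 p [0.57239696 0.09916248 0.09989711] xang 4.8982574171539275 theta -85.44911370288318 r 0.08440362050405495 F [0.73790368 0.12023435 0.34159501] q [-0.56  0.54  0.37  1.93 -0.28  0.73  0.06] gw -0.000591374547290623
red top 37 [0.60703364 0.1061289  0.09866951] 0.0875434094157078 -61.82603736787846
```

View pics/crop3.png

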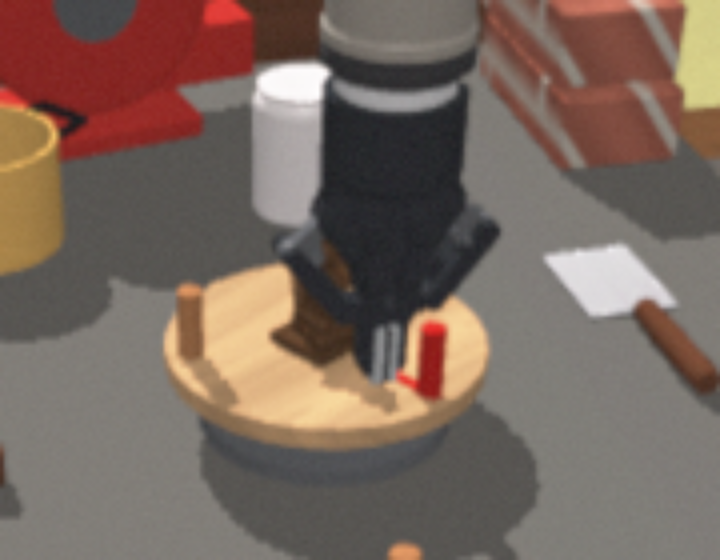

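```bash
python3 -c "
import numpy as np
for a in range(5,101,5):
    s=np.radians(a);print([round(85*np.sin(s)),round(85*np.cos(s)-84.5),0,-a,1],end=', ')"
```

```text
[7, 0, 0, -5, 1], [15, -1, 0, -10, 1], [22, -2, 0, -15, 1], [29, -5, 0, -20, 1], [36, -7, 0, -25, 1], [42, -11, 0, -30, 1], [49, -15, 0, -35, 1], [55, -19, 0, -40, 1], [60, -24, 0, -45, 1], [65, -30, 0, -50, 1], [70, -36, 0, -55, 1], [74, -42, 0, -60, 1], [77, -49, 0, -65, 1], [80, -55, 0, -70, 1], [82, -63, 0, -75, 1], [84, -70, 0, -80, 1], [85, -77, 0, -85, 1], [85, -84, 0, -90, 1], [85, -92, 0, -95, 1], [84, -99, 0, -100, 1],
```

Request:
{"fn": "step_arm", "kwargs": {
  "targets": [
    [7,0,0,-5,1],
    [15,-1,0,-10,1],
    [22,-2,0,-15,1],
    [29,-5,0,-20,1],
    [36,-7,0,-25,1],
    [42,-11,0,-30,1],
    [49,-15,0,-35,1],
    [55,-19,0,-40,1],
    [60,-24,0,-45,1],
    [65,-30,0,-50,1],
    [70,-36,0,-55,1],
    [74,-42,0,-60,1]
  ]
}}

```text
t: 3.7
eef_pos: [0.6444, 0.1471, 0.1028]
tool_rot: [0.001, 0.843, 0.538, 0.001]
contact_force: [-1.0, -1.2, -0.1]
gripper_width: 0.003
```

Run:
```python
from h import *
p,R=tool();c=cam('scene');save(c,'scene4.png');meas(c)
cv2.imwrite('pics/crop4.png',cv2.resize(c['frame'][175:325,370:550],None,fx=4,fy=4)[:,:,::-1])
```

```text
t 3.7 p [0.64437568 0.14709893 0.10275489] xang 65.08508992179101 theta -24.708596775198526 r 0.0866047393807824 F [-0.99556313 -1.15264159 -0.08741823] q [-0.39  0.61  0.1   1.71 -0.07  0.81  0.88] gw 0.0032201787446899726
red top 11 [0.65438505 0.16928695 0.09785449] 0.08978531575906919 -8.979023464070966
```

View pics/crop4.png

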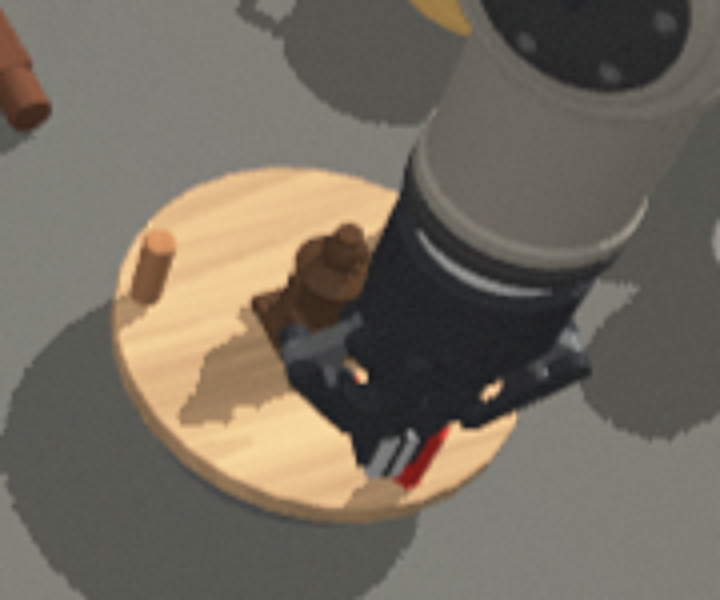

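Request:
{"fn": "step_arm", "kwargs": {
  "targets": [
    [7,0,1,-5,1],
    [15,-2,1,-10,1],
    [22,-4,1,-15,1],
    [29,-6,1,-20,1],
    [36,-9,1,-25,1],
    [42,-13,1,-30,1],
    [49,-17,1,-35,1],
    [55,-21,1,-40,1],
    [60,-26,1,-45,1],
    [65,-32,1,-50,1],
    [70,-38,1,-55,1],
    [74,-44,1,-60,1],
    [77,-51,1,-65,1],
    [80,-57,1,-70,1]
  ]
}}

```text
t: 4.92
eef_pos: [0.6267, 0.2436, 0.1016]
tool_rot: [0.002, 0.383, 0.924, 0.001]
contact_force: [0.6, -1.2, -0.3]
gripper_width: 0.002
```

Run:
```python
from h import *
p,R=tool();c=cam('scene');save(c,'scene5.png');meas(c)
cv2.imwrite('pics/crop5.png',cv2.resize(c['frame'][175:325,370:550],None,fx=4,fy=4)[:,:,::-1])
c=cam('side');meas(c);c=cam('wrist');meas(c);save(c,'wrist5.png')
```

```text
t 4.9167 p [0.62668377 0.24361977 0.1015743 ] xang 134.95388316756527 theta 44.68637230822052 r 0.08577584248773644 F [ 0.64908071 -1.19730591 -0.29162883] q [-0.31  0.64 -0.21  1.67  0.17  0.85  1.76] gw 0.0022845349968446584
red top 18 [0.60558141 0.25239942 0.09815817] 0.07978255924934506 60.008183463197334
red top 28 [0.60535133 0.25315678 0.09875579] 0.08032557332077443 60.420367855082176
ptr 14 [0.58759463 0.3106407  0.05441419] 80.24410144285827
ptr 15 [0.59026386 0.3189847  0.05655361] 79.7385217600583
red top 1187 [0.60459394 0.25704827 0.09899309] 0.0833759288229052 62.19338225503714
ptr 280 [0.5879589  0.29580657 0.05050079] 78.80882302812734
ptr 777 [0.59073769 0.3089821  0.05324857] 78.73335354477204
ptr 613 [0.59299667 0.31967216 0.05585742] 78.68108294545324
```

View pics/crop5.png

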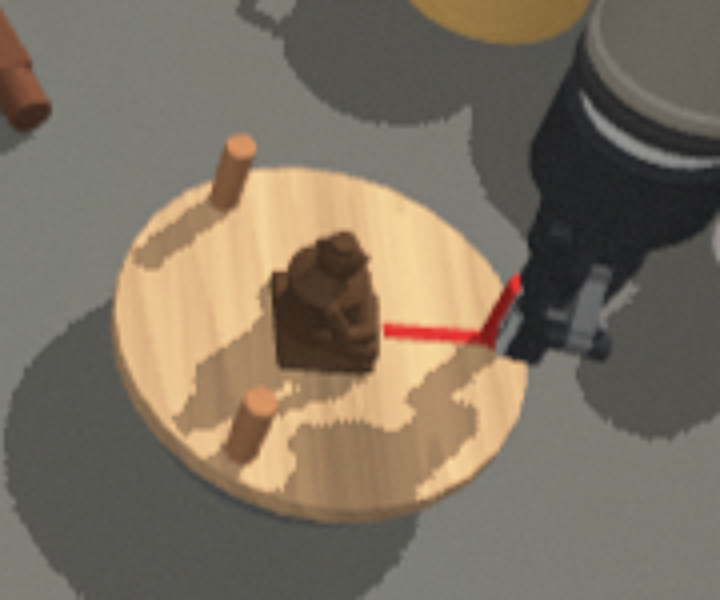

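View pics/wrist5.png

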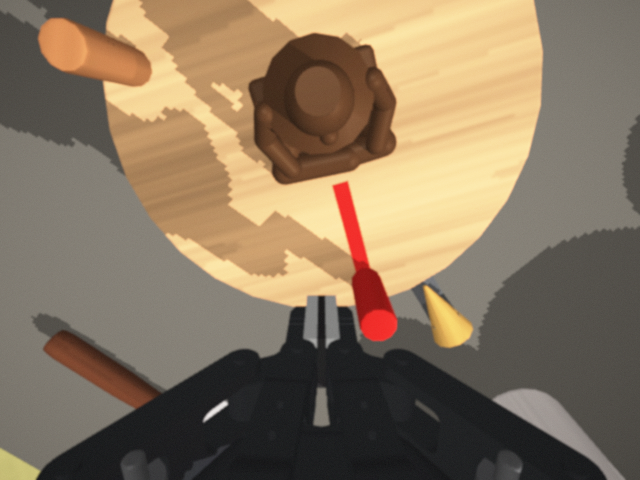

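The wrist view shows the pointer clearly at (445,320), angle 78.7°, and the red peg at about 62°. Another 17° remains.

Request:
{"fn": "step_arm", "kwargs": {
  "targets": [
    [6,-1,0,-4,1],
    [12,-1,0,-8,1],
    [18,-2,0,-12,1],
    [22,-3,0,-15,1],
    [24,-4,0,-16,1],
    [24,-4,0,-16,1]
  ]
}}

```text
t: 5.57
eef_pos: [0.606, 0.2575, 0.1]
tool_rot: [0.0, 0.253, 0.967, 0.0]
contact_force: [0.3, -0.4, 0.4]
gripper_width: -0.003
```

Run:
```python
from h import *
p,R=tool()
c=cam('wrist');meas(c);save(c,'wrist6.png')
```

```text
t 5.5667 p [0.60602465 0.2575426  0.09996296] xang 150.69457823694486 theta 61.49153467841724 r 0.08448692560797957 F [ 0.30729312 -0.41828046  0.42126426] q [-0.29  0.63 -0.28  1.7   0.22  0.84  1.95] gw -0.002691670105337947
red top 1183 [0.58525784 0.26476777 0.09898267] 0.08378250032101404 76.50056082096808
ptr 335 [0.5899823  0.30996376 0.05291095] 79.14767915614888
ptr 13 [0.58864088 0.31724016 0.04916305] 80.28085310280025
```

View pics/wrist6.png

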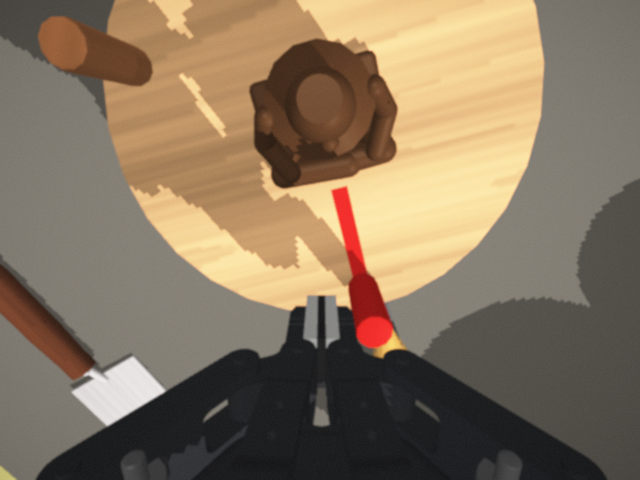

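The red peg is at 76.5° and the pointer at 78.7°. I'll nudge 2 mm more, back away and lift.

Request:
{"fn": "step_arm", "kwargs": {
  "targets": [
    [2,0,0,0,1],
    [2,0,0,0,1],
    [-5,0,0,0,1],
    [-14,2,0,0,1],
    [-20,2,0,0,1],
    [-20,2,-30,0,1],
    [-20,2,-60,0,1],
    [-20,2,-95,0,1],
    [-50,10,-130,0,1],
    [-90,10,-150,0,1],
    [-120,10,-150,0,1],
    [-120,10,-150,0,1],
    [-120,10,-150,0,1]
  ]
}}

```text
t: 6.7
eef_pos: [0.718, 0.2045, 0.2491]
tool_rot: [0.001, 0.254, 0.967, -0.0]
contact_force: [-1.2, 0.3, -0.0]
gripper_width: 0.002
```

Run:
```python
from h import *
p,R=tool()
c=cam('wrist');meas(c);save(c,'wrist7.png')
c=cam('scene');meas(c);save(c,'scene7.png');c=cam('side');meas(c)
print(bot.get_obs()['joint_vel'])
```

```text
t 6.7 p [0.71803352 0.20451416 0.24909117] xang 150.54192039959446 theta 7.928093249924696 r 0.1538035834943996 F [-1.15196215  0.26220568 -0.01664056] q [-0.19  0.62 -0.28  1.34  0.17  1.2   2.15] gw 0.0017623903728114024
red top 337 [0.58487019 0.26570217 0.09888135] 0.08460267964846983 76.90355683586121
ptr 95 [0.5887969  0.29582066 0.05029919] 78.4001333421822
ptr 267 [0.59257766 0.30864792 0.05282873] 77.8976425253407
ptr 216 [0.59567439 0.31921814 0.05510731] 77.56347244850978
red top 56 [0.58476773 0.26527331 0.0990416 ] 0.08416175736312262 76.9053386764667
ptr 18 [0.58892304 0.29648267 0.0511313 ] 78.40486786620782
ptr 59 [0.593374   0.30863648 0.05370568] 77.54899649675151
ptr 47 [0.59620884 0.31903161 0.05580405] 77.33198001864815
red top 22 [0.58319167 0.26133726 0.09890592] 0.07997357453080385 77.36624713808531
ptr 11 [0.58486495 0.310202   0.05108959] 81.41199619744314
ptr 7 [0.58578682 0.32114484 0.05462867] 81.70918509967194
[-0.01259961 -0.00720323 -0.00601213  0.00618086  0.00226336 -0.0002363
  0.00102496]
```

View pics/wrist7.png

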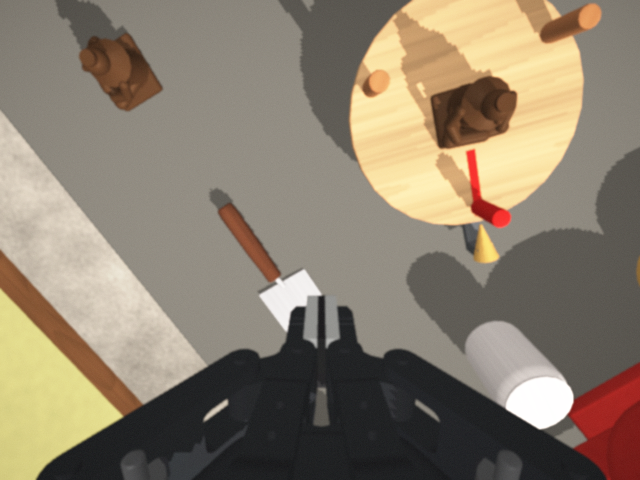

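View pics/scene7.png

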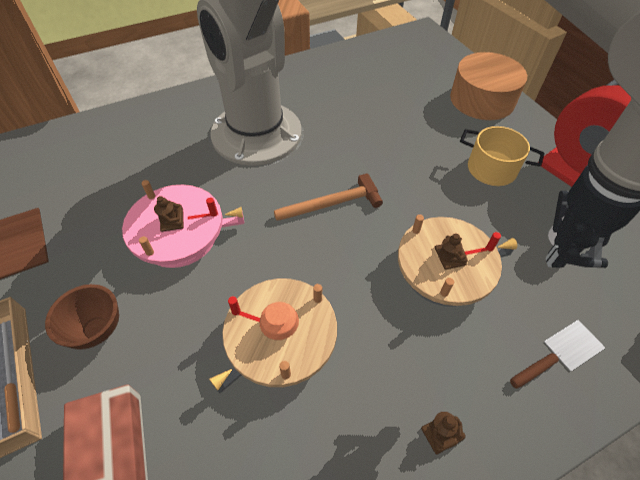

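The red peg (scene 493,240) now stands in line with the pointer (509,244), within about 1.5°. The pot turntable looks unchanged, and the gripper is clear of everything. Handing in.

```bash
python3 -c "
from station import bot
print(bot.hand_in())"
```

```text
the job is handed in; nothing more can be done
None
```

I pushed the red peg of the wooden turntable with the bronze figure about 136° anticlockwise with the shut fingers. I then backed off, lifted clear and handed the job in; my last clock reading before that was 6.7 s.

- **Alignment:** the scene and wrist views put the red peg at 76.9° and the brass pointer at 77.3–78.4°. That is about 1–2 mm off the line, against the 15 mm allowed.
- **Disagreement:** the side view put the pointer at 81.5°. Only a few of its pixels were visible there, so it reads about 4° high. Even if it were right, the peg would be about 6 mm off, still within tolerance.
- **Pot turntable:** it looks the same in the first and last scene pictures, with its red peg still at (234,306). I compared this by eye and did not measure it.
- **Contact:** the gripper ended at a height of 0.25 m, away from everything. The contact force reported after each move never passed about 2 N.

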